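# Third click on the brake lever

### The arm

A 6-joint arm with a two-finger parallel gripper is mounted at the origin on the work surface. World frame = base frame: x ahead of the robot, y to its left, z up, the work surface at z = 0. Lengths are in m, angles in rad, forces in N, time in s.
With the tool pointing down it reaches from about 0.35 to 0.85 m from the base axis. Payload 8.1 kg.
Tool frame: the origin (TCP) lies midway between the tips of the shut fingers; the grasp point (between the pads) lies 19 mm behind it; z points along the fingers, y is the direction in which the jaws open and shut (so a half turn about z gives the same grasp; the last joint's range is limited). The gripper opens to 93 mm and grips with 3 to 60 N. Pads are 15 mm wide; open, the fingers measure 128 mm over their backs; the gripper's body (75 mm by 188 mm) begins 65 mm behind the grasp point.
Start: joints at [-1.247, 0.13, 1.488, -0, 1.523, -0.085], TCP at [0.239, -0.551, 0.219] pointing down, gripper open.
Joint ranges: [-2.96, 2.96], [-0.89, 2.26], [0.02, 2.5], [-1.34, 4.48], [0, 2.73], [-2.66, 2.66]. Speed limits (rad/s): [2.39, 2.39, 2.79, 3.14, 3.14, 3.14].

### API

Orientations are given as a rotation vector (axis times angle).
In Python, from plant import robot, optics, ticket gives the robot as it stands.
- The arm moves only by the tool send_rows, never from a script. Its argument "targets" is a list of rows, each a list of 3 entries, a list of its own where there are three numbers: the opening, from -1 (shut) to 1 (fully open), then the shift along the tool's x, y, z in mm, then the turn about the tool's z in rad. A call has 1 to 12 rows; each row shifts and turns the commanded pose from where the row before left it, along the tool's axes as they then stand; what a row does not reach is not made up. A row lasts 1/10 s, in which the tool goes at most 50 mm and 8.59 degrees, less where a joint would pass 70% of its speed; a pose out of reach is approached as far as the arm can. A call with a gripper value outside its range is refused whole. The fingers move at their own pace and stop on an object; "newtons" is the grip in N (left out, the last holds). Time passes only in rows, so rows that do not move let the fingers close. It gives the time, the measured TCP pose, the force and the opening at its end, in the units of the state.
- robot.read_state(): the state, without advancing time (a new reading comes with each control period).
- optics.read_camera(name): name is "side" or "top" or "wrist"; returns a dict with "color" (384x512x3 uint8, red, green, blue), "K" (3x3 intrinsics, pixels), "position" and "orientation" of the camera in the world. Camera axes: x right, y up, looking along -z (the intrinsics and any distortion apply to the point x, -y, -z); pixel columns grow to the right and rows downward; lengths in m; the calibration is good to about 2 mm. A picture is of the moment at which its call begins. There is no depth.
- ticket.close_job(): hands the job in, once; it reports no verdict.
Trained networks look in the newest picture that a camera, given by its name, has taken for a name from the list of things; names that differ only in an ending like _2 or _b are one class to them, and where a whole thing is asked for, a point or a joint stands for the part that bears it (a point fixed in the world has none). Each returns a list of dicts, best first, with "confidence" (0 to 1); they miss things now and then, are a little off and sometimes report something else, mostly with a low value. They report only what shows in the picture. A call takes as long as a camera call.
- optics.cut_out(camera, name): "region" (384x512 bool, what is visible of it) and "point" ([column, row] in pixels, amid what is visible of it).
The state is a dict: "t": time; "q": joint angles; "dq": joint speeds; "joint_torque": joint torques, N m; "tool_pos": TCP position; "orientation": TCP orientation; "force": force on the tool from outside, world axes, zero at the start; "wrist_torque": the same for the moment, N m; "opening": finger opening in m.
Only numpy, scipy, OpenCV 4.12 (cv2) and the standard library are available. Lean on these libraries where they do the work, as an engineer would, in place of code of your own. Each camera call takes 0.05 s, during which the arm holds its last target.

### The job

On the brake plate clamped to the bench, check the hand-brake ratchet: move the red-handled lever away from its rest stop (counter-clockwise seen from above), through its free travel, feeling for the clicks, and stop in the notch just after the third click. Never let it go over a fourth click. The lever springs back if released, so finish still holding it steadily there; leave the blue bin, the carton, the hub and the jar where they are.

Things in the scene. Friction and masses are not known exactly. Their poses are not given: they have to be found in the camera images.
- lever_grip (a point): Middle of the lever's red upright round handle: 18 mm in diameter, from 67 to 129 mm above the table (this point: 98 mm), fixed at the lever's outer end, 130 mm from the pivot axis. Its x axis points outward along the lever, y the way the handle moves as the lever advances, z up. Under it is the 24 mm wide steel lever arm, top 67 mm above the table.
- brake_pivot (a point): Pivot axis of the lever, at the centre of the grey round cap that turns with it (180 mm in diameter, top 76 mm above the table, this point; dark hub to 86 mm). Below: a round zinc brake plate, 280 mm in diameter, top at 40 mm, fixed to the table. Hidden in the cap, a sprung plunger rides over five teeth 0.20 rad (26 mm of handle path) apart. The clicks do not lock: let go, the lever runs back.
- lever (a joint): Turn of the lever, rad: 0 at its rest stop, + counter-clockwise from above, far stop 1.35. Its spring pushes back at the handle with 5.2 N (at 0) to 6.8 N. First crest: from 0.22 to 0.48, unseen. In the last 18 mm before each crest the push needed is some 2 N above the spring's; within 5 mm past it, it drops to some 3 N below: the click. The notch, 8 mm (0.065 rad) past a crest, ends the drop.
- bin: Loose blue open storage bin, 300 x 120 x 90 mm, 4 mm walls; origin at the centre of its underside. A bystander.
- carton: Loose cardboard carton, 120 x 90 x 70 mm; origin at the centre of its underside. A bystander.
- hub: Loose zinc-coloured flanged hub standing on its 90 mm flange, 50 mm tall; origin at the centre of its underside. A bystander.
- jar: Loose closed jar, 60 mm in diameter, 90 mm tall; origin at the centre of its underside. A bystander.

How it is judged:
On the way, in this order (a step that is already met when the one before it is completed fails the run):
1. the lever has gone over the first click (y of clicktrack_c10 in the frame of lever_grip below -0.0015 m), for 0.05 s.
2. the lever has gone over the second click (y of clicktrack_c11 in the frame of lever_grip below -0.0015 m), for 0.05 s.
3. the lever has gone over the third click (y of clicktrack_c12 in the frame of lever_grip below -0.0015 m), for 0.05 s.
At the end, for the whole second after the job is handed in: The fingers hold the lever (at least 1 N) still (under 0.05 rad/s) in the notch after the third click: at least 0.02 rad past the third crest and at least 0.02 rad short of the fourth; the four bystanders within 15 mm of where they stood (y of clicktrack_c12 in the frame of lever_grip below -0.0015 m and y of clicktrack_c13 in the frame of lever_grip above 0.0015 m and velocity of joint lever between -0.05 and 0.05 rad/s and contact force between the fingers and lever above 1 N and distance of each of bin, carton, hub, jar from where it was at the start of the episode below 0.015 m); the arm keeps its last pose, push and grip.
It fails at once if the lever went over a fourth click (y of clicktrack_c13 in the frame of lever_grip below -0.0015 m).
It fails at once if a bystander was knocked away (distance of any of bin, carton, hub, jar from where it was at the start of the episode above 0.02 m).
It also fails if it takes over 64 s, if anything falls off the work surface, if the arm or the gripper's body presses on something with over 40 N, if the wrist force passes 120 N, or if a joint passes its speed limit or range.

## Working session

There is one attempt and no reset: what is moved stays moved. The work goes in short steps, Python scripts to look and compute and a tool call to move; the robot and the scene stay as the last step left them, time stands still between calls to the robot, and variables do not carry over. Pictures are saved under pics/ and viewed, and the job is handed in when it is done.

Besides the shell and the picture viewer there is one more tool, called as name(argument=value, ...) on one line, values as JSON. send_rows: Moves the arm, as the interface text tells. Its arguments: {"type":"object","properties":{"targets":{"type":"array","items":{"type":"array"}},"newtons":{"type":"number"}},"required":["targets"]}

```bash
mkdir -p pics; python3 - <<'E'
from plant import robot, optics, ticket
import cv2
print(robot.read_state())
for n in ["side","top","wrist"]:
    d=optics.read_camera(n); cv2.imwrite(f"pics/a_{n}.png",d["color"][:,:,::-1])
    print(n,d["K"].tolist(),d["position"],d["orientation"],[k for k in d])
    for o in ["lever_grip","brake_pivot","bin","carton","hub","jar"]:
        print(o,[(round(r["confidence"],2),r["point"],int(r["region"].sum())) for r in optics.cut_out(n,o)][:3])
E
```

```text
{'t': 0.0, 'q': array([-1.24741079e+00,  1.31187962e-01,  1.48925719e+00,  8.40017669e-06,
        1.52298711e+00, -8.54294160e-02]), 'dq': array([-8.75718211e-04,  8.09919306e-04,  1.52714092e-03,  5.01547539e-05,
       -2.55810332e-04, -6.24205514e-04]), 'joint_torque': array([ 1.80845640e-03, -5.59830379e+01, -4.91763103e+01,  7.67156132e-02,
        3.56158765e-02, -1.59725255e-04]), 'tool_pos': array([ 0.23834199, -0.55001962,  0.21758357]), 'orientation': array([-3.07439975e+00, -6.37330887e-01,  3.29716811e-04]), 'force': array([-1.13363426, -0.54847613,  0.61099428]), 'wrist_torque': array([ 0.05463675,  0.02332739, -0.04434777]), 'opening': 0.09291372260050737}
side [[386.81592988554075, 0.0, 253.81366729257027], [0.0, 386.81592988554075, 190.35808784434167], [0.0, 0.0, 1.0]] [0.42299295 0.9887731  1.05864583] [ 0.0799056  -1.1890931  -2.76423639] ['color', 'K', 'position', 'orientation']
lever_grip [(0.76, [241.7, 208.9], 1795)]
brake_pivot [(0.69, [245.2, 216.5], 3709)]
bin [(0.62, [237.7, 316.2], 5828)]
carton [(0.76, [247.0, 134.9], 647)]
hub [(0.77, [223.5, 162.8], 283)]
jar [(0.5, [306.7, 137.1], 285)]
top [[427.7998599652228, 0.0, 255.39295192548408], [0.0, 427.7998599652228, 195.6293905597638], [0.0, 0.0, 1.0]] [ 5.11281162e-01 -1.17423322e-03  1.26593753e+00] [ 0.06047323 -0.02708277 -1.55520356] ['color', 'K', 'position', 'orientation']
lever_grip [(0.64, [249.4, 191.0], 3420)]
brake_pivot [(0.86, [252.5, 189.4], 7263)]
bin [(0.62, [107.5, 205.2], 5746)]
carton [(0.77, [416.5, 176.5], 1748)]
hub [(0.73, [350.7, 143.1], 735)]
jar [(0.85, [419.1, 263.4], 544)]
wrist [[305.7661653377308, 0.0, 261.0787764262114], [0.0, 305.7661653377308, 190.37012745852905], [0.0, 0.0, 1.0]] [ 0.31025789 -0.51848073  0.38430497] [-0.24878434  0.16278879 -1.15345572] ['color', 'K', 'position', 'orientation']
lever_grip []
brake_pivot []
bin []
carton []
hub []
jar [(0.9, [221.5, 9.8], 1200)]
```

View pics/a_top.png

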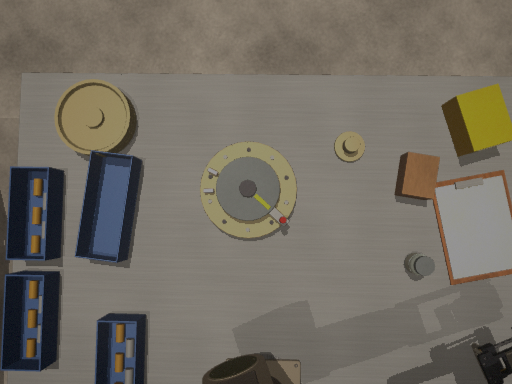

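View pics/a_side.png

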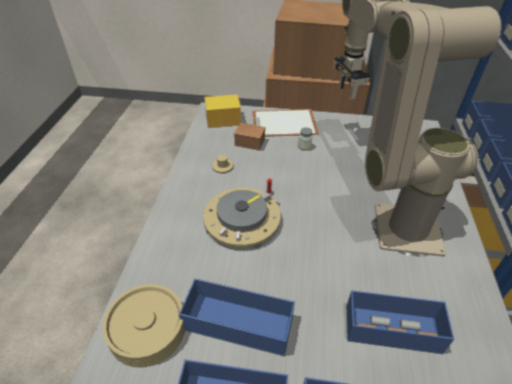

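The top view shows the brake plate with its pivot at about (248,189) and the red handle at about (283,220). The hub at (350,145) is the nearest bystander, and nothing stands near the handle's path. Next I'll measure the pivot and handle.

```bash
cat > h.py <<'E'
import numpy as np, cv2
from scipy.spatial.transform import Rotation as R
from plant import robot, optics
def bp(d,uv,z):
    K=np.array(d["K"]); p=np.array(d["position"]); r=R.from_rotvec(d["orientation"])
    c=np.array([(uv[0]-K[0,2])/K[0,0],-(uv[1]-K[1,2])/K[1,1],-1.]); w=r.apply(c)
    return p+w*(z-p[2])/w[2]
def proj(d,P):
    K=np.array(d["K"]); c=R.from_rotvec(d["orientation"]).inv().apply(np.array(P)-d["position"])
    return np.array([K[0,2]+K[0,0]*c[0]/-c[2], K[1,2]-K[1,1]*c[1]/-c[2]])
def red(d):
    im=d["color"].astype(int); m=(im[...,0]>110)&(im[...,1]<70)&(im[...,2]<80)
    return m
E
python3 - <<'E'
from h import *
for n,box in [("top",(180,260,180,310)),("side",(165,215,245,290))]:
    d=optics.read_camera(n); m=red(d); mm=np.zeros_like(m); a,b,c,e=box; mm[a:b,c:e]=m[a:b,c:e]
    ys,xs=np.nonzero(mm); print(n,len(xs),xs.mean(),ys.mean(),xs.min(),xs.max(),ys.min(),ys.max())
    for z in (.098,.12,.129): print(z,bp(d,(xs.mean(),ys.mean()),z))
    # grey cap contour
    im=d["color"].astype(int); sat=im.max(2)-im.min(2); v=im.mean(2)
    g=((sat<14)&(v>60)&(v<135)).astype(np.uint8); 
    reg=[r for r in optics.cut_out(n,"brake_pivot")][0]["region"]
    g=(g&reg).astype(np.uint8)
    cs,_=cv2.findContours(g,cv2.RETR_EXTERNAL,cv2.CHAIN_APPROX_NONE); c=max(cs,key=cv2.contourArea)
    h=cv2.convexHull(c); el=cv2.fitEllipse(h); print("cap",el,bp(d,el[0],.076), "plate")
    cs,_=cv2.findContours(reg.astype(np.uint8),cv2.RETR_EXTERNAL,cv2.CHAIN_APPROX_NONE); c=max(cs,key=cv2.contourArea)
    el=cv2.fitEllipse(cv2.convexHull(c)); print("reg",el,bp(d,el[0],.04))
    x,y=(150,130) if n=="top" else (180,140)
    cv2.imwrite(f"pics/b_{n}.png",cv2.resize(d["color"][y:y+130,x:x+160,::-1],None,fx=4,fy=4,interpolation=cv2.INTER_CUBIC))
E
```

```text
top 32 282.5 219.5 280 285 217 222
0.098 [ 0.51238542 -0.05061137  0.098     ]
0.12 [ 0.51236462 -0.04968014  0.12      ]
0.129 [ 0.51235611 -0.04929918  0.129     ]
cap ((247.5637969970703, 188.5780487060547), (62.80681228637695, 63.84873580932617), 140.1465606689453) [0.59701792 0.04686028 0.076     ] plate
reg ((248.41220092773438, 190.14984130859375), (95.85839080810547, 98.46353912353516), 138.35301208496094) [0.59511855 0.04579847 0.04      ]
side 11 268.8181818181818 181.45454545454547 268 270 180 184
0.098 [ 0.51487481 -0.0706502   0.098     ]
0.12 [ 0.5127706  -0.04638807  0.12      ]
0.129 [ 0.51190979 -0.03646266  0.129     ]
cap ((245.4141845703125, 207.29672241210938), (43.2578010559082, 59.37080764770508), 66.38278198242188) [0.58333266 0.05214192 0.076     ] plate
reg ((244.28526306152344, 212.83126831054688), (66.9333724975586, 83.71456909179688), 60.139278411865234) [0.58888675 0.04581335 0.04      ]
```

View pics/b_top.png

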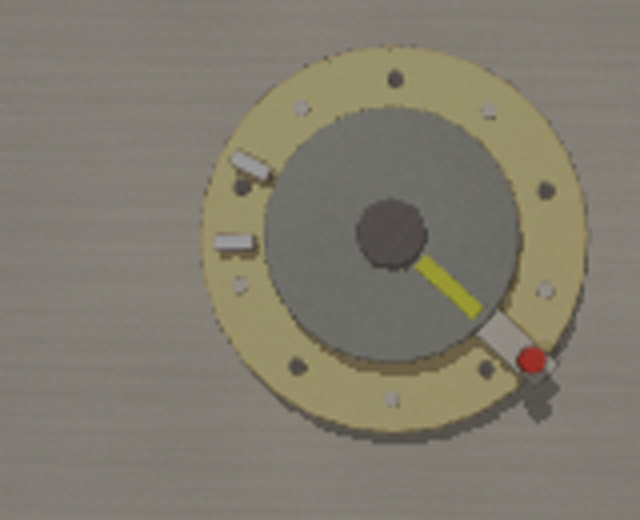

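View pics/b_side.png

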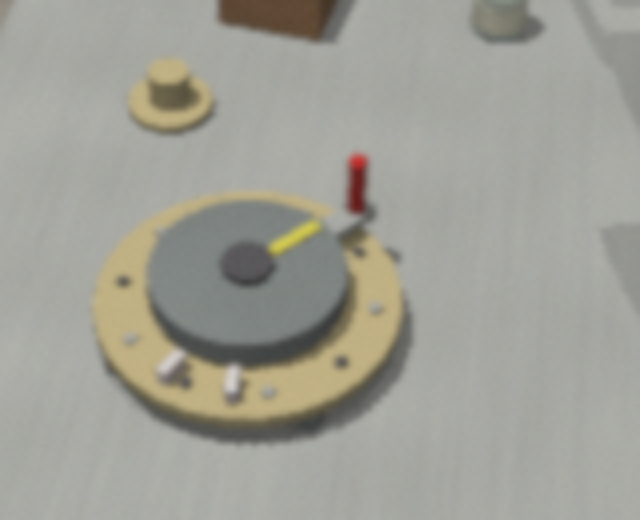

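The pivot is at about (0.596, 0.046) and the handle at about (0.512, −0.049). That gives a 127 mm radius against a nominal 130, so the measurements agree. The tangent is about (0.75, −0.66). I'll move above the handle now.

send_rows(targets=[[1, [23, -18, 0], 0], [1, [23, -18, 0], 0], [1, [23, -18, 0], 0], [1, [23, -18, 0], 0], [1, [23, -18, 0], 0], [1, [23, -18, 0], 0], [1, [23, -18, 0], 0], [1, [23, -18, 0], 0], [1, [23, -18, 0], 0], [1, [23, -18, 0], 0]])

```text
t: 2.25
tool_pos: [0.3785, -0.2929, 0.2188]
orientation: [3.076, 0.637, 0.0]
force: [0.7, 0.2, 0.0]
opening: 0.0931
```

send_rows(targets=[[1, [23, -18, 0], 0], [1, [23, -18, 0], 0], [1, [23, -18, 0], 0], [1, [23, -18, 0], 0], [1, [23, -18, 0], 0], [1, [23, -18, 0], 0], [1, [0, 0, 0], -0.1], [1, [0, 0, 0], -0.1], [1, [0, 0, 0], -0.1], [1, [0, 0, 0], -0.1], [1, [0, 0, 0], -0.04], [1, [0, 0, 0], 0]])

```text
t: 3.45
tool_pos: [0.4618, -0.14, 0.2187]
orientation: [2.862, 1.294, 0.0]
force: [0.9, -0.8, -0.1]
opening: 0.0929
```

```bash
cat >> h.py <<'E'
def tool(P=None):
    s=robot.read_state(); M=R.from_rotvec(s["orientation"]).as_matrix()
    print("t",s["t"],"pos",s["tool_pos"].round(4),"x",M[:,0].round(3),"y",M[:,1].round(3),"z",M[:,2].round(3),"F",s["force"].round(2),"Ft",(M.T@s["force"]).round(2),"open",round(s["opening"],4),"tau1",s["joint_torque"].round(2))
    if P is not None: print("to target, tool axes mm",(1000*M.T@(np.array(P)-s["tool_pos"])).round(1))
    return s,M
E
python3 - <<'E'
from h import *
tool([.512,-.049,.2])
d=optics.read_camera("wrist"); m=red(d); ys,xs=np.nonzero(m); print(len(xs))
cv2.imwrite("pics/c_w.png",d["color"][:,:,::-1])
print("expect handle top at",proj(d,[.512,-.049,.129]),"bottom",proj(d,[.512,-.049,.067]),"pivot",proj(d,[.596,.046,.086]))
if len(xs): print(xs.mean(),ys.mean(),xs.min(),xs.max(),ys.min(),ys.max())
E
```

```text
t 3.45 pos [ 0.4618 -0.14    0.2187] x [0.66  0.751 0.   ] y [ 0.751 -0.66   0.   ] z [ 0. -0. -1.] F [ 0.89 -0.77 -0.06] Ft [0.01 1.18 0.06] open 0.0929 tau1 [ 3.000e-02 -3.932e+01 -4.928e+01  8.000e-02 -1.000e-02 -8.900e-01]
to target, tool axes mm [101.5 -22.4  18.8]
391
expect handle top at [232.67974111  71.87411312] bottom [238.30230249  77.9009298 ] pivot [233.86316135 -91.97950379]
232.64194373401534 69.62404092071611 222 243 59 81
```

View pics/c_w.png

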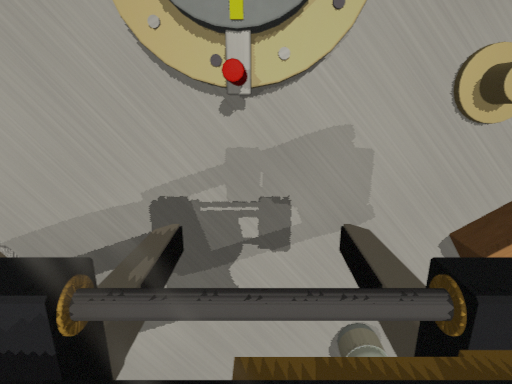

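The wrist view puts the handle top at (233,70), and my estimate projects to (232.7,71.9), so they agree. I'll move over the handle, check once more, then descend.

send_rows(targets=[[1, [17, -4, 0], 0], [1, [17, -4, 0], 0], [1, [17, -4, 0], 0], [1, [17, -4, 0], 0], [1, [17, -3, 0], 0], [1, [17, -3, 0], 0], [1, [0, 0, 15], 0], [1, [0, 0, 15], 0], [1, [0, 0, 15], 0], [1, [0, 0, 0], 0]])

```text
t: 4.5
tool_pos: [0.5101, -0.0491, 0.1697]
orientation: [-2.861, -1.291, 0.008]
force: [-0.3, -0.2, -0.1]
opening: 0.0931
```

```bash
python3 - <<'E'
from h import *
tool([.5125,-.049,.085])
d=optics.read_camera("wrist")
cv2.imwrite("pics/d_w.png",d["color"][:,:,::-1])
d=optics.read_camera("side")
cv2.imwrite("pics/d_s.png",cv2.resize(d["color"][130:260,180:340,::-1],None,fx=4,fy=4))
E
```

```text
t 4.5 pos [ 0.5101 -0.0491  0.1697] x [ 0.662  0.75  -0.003] y [ 0.75  -0.662 -0.005] z [-0.006  0.001 -1.   ] F [-0.25 -0.25 -0.1 ] Ft [-0.35 -0.02  0.1 ] open 0.0931 tau1 [  0.16 -45.47 -49.51   0.09  -0.66   0.  ]
to target, tool axes mm [ 1.9  2.1 84.7]
```

View pics/d_w.png

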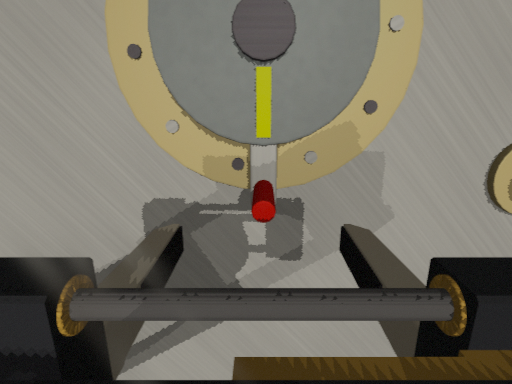

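View pics/d_s.png

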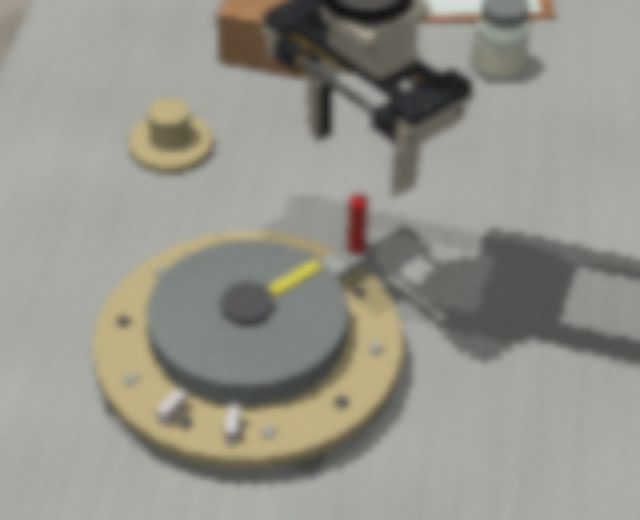

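The handle sits centred between the open fingers at (263,205), and the yellow mark is vertical, so the tool is aligned with the lever. I'll descend and grip.

send_rows(targets=[[1, [2, 1, 12], 0], [1, [0, 0, 12], 0], [1, [0, 0, 12], 0], [1, [0, 0, 12], 0], [1, [0, 0, 12], 0], [1, [0, 0, 12], 0], [1, [0, 0, 12], 0], [1, [0, 0, 0], 0]])

```text
t: 5.4
tool_pos: [0.5132, -0.0478, 0.0872]
orientation: [-2.861, -1.293, 0.005]
force: [0.1, 0.3, -0.3]
opening: 0.0928
```

send_rows(targets=[[-1, [0, 0, 0], 0], [-1, [0, 0, 0], 0], [-1, [0, 0, 0], 0], [-1, [0, 0, 0], 0], [-1, [0, 0, 0], 0], [-1, [0, 0, 0], 0], [-1, [0, 0, 0], 0], [-1, [0, 0, 0], 0]], newtons=25)

```text
t: 6.2
tool_pos: [0.5147, -0.0481, 0.0896]
orientation: [-2.863, -1.294, 0.0]
force: [0.2, 0.5, 0.7]
opening: 0.0334
```

```bash
python3 - <<'E'
from h import *
tool([.5125,-.049,.085])
d=optics.read_camera("wrist")
cv2.imwrite("pics/e_w.png",d["color"][:,:,::-1])
tool()
E
```

```text
t 6.2 pos [ 0.5147 -0.0481  0.0896] x [0.661 0.75  0.   ] y [ 0.75  -0.661 -0.   ] z [-0.  0. -1.] F [0.16 0.46 0.66] Ft [ 0.45 -0.18 -0.66] open 0.0334 tau1 [ 0.000e+00 -4.627e+01 -4.585e+01  7.000e-02 -3.000e-02  0.000e+00]
to target, tool axes mm [-2.1 -1.   4.6]
t 6.25 pos [ 0.5147 -0.0481  0.0896] x [ 0.661  0.75  -0.   ] y [ 0.75  -0.661 -0.   ] z [-0.  0. -1.] F [ 0.39 -0.91  0.65] Ft [-0.43  0.89 -0.65] open 0.0293 tau1 [ 0.000e+00 -4.626e+01 -4.584e+01  7.000e-02 -3.000e-02  0.000e+00]
```

View pics/e_w.png

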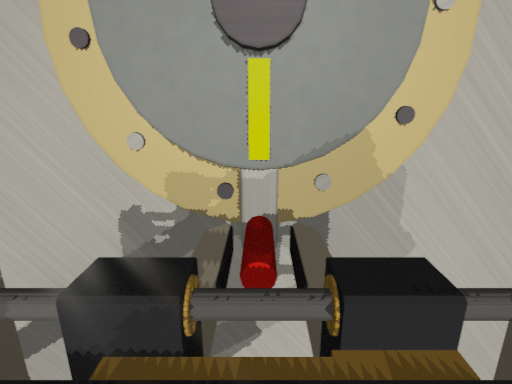

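The handle is between the pads, but the fingers are still closing. I'll finish the grip.

send_rows(targets=[[-1, [0, 0, 2], 0], [-1, [0, 0, 0], 0], [-1, [0, 0, 0], 0], [-1, [0, 0, 0], 0], [-1, [0, 0, 0], 0], [-1, [0, 0, 0], 0]], newtons=25)

```text
t: 6.85
tool_pos: [0.5141, -0.0476, 0.0873]
orientation: [-2.862, -1.293, 0.001]
force: [-3.9, 4.3, 2.6]
opening: 0.0172
```

```bash
cat >> h.py <<'E'
import json,os
def ang():
    "TCP at pivot-relative polar + tangential force estimate; logs"
    s,M=tool()
    r=s["tool_pos"][:2]-PIV; th=np.arctan2(r[1],r[0])
    t=np.array([-np.sin(th),np.cos(th)])
    print("r",np.hypot(*r).round(4),"lever~",round(th-TH0,4),"push",round(-s["force"][:2]@t,2),"tau1",s["joint_torque"][0])
PIV=np.array([.5965,.0465]); TH0=0
E
python3 - <<'E'
from h import *
ang()
d=optics.read_camera("wrist")
cv2.imwrite("pics/f_w.png",d["color"][:,:,::-1])
ang()
E
```

```text
t 6.85 pos [ 0.5141 -0.0476  0.0873] x [ 0.661  0.751 -0.   ] y [ 0.751 -0.661 -0.002] z [-0.001  0.001 -1.   ] F [-3.93  4.34  2.64] Ft [ 0.66 -5.82 -2.63] open 0.0172 tau1 [-1.610e+00 -4.598e+01 -4.705e+01 -8.500e-01 -1.510e+00 -4.000e-02]
r 0.1251 lever~ -2.2902 push 5.82 tau1 -1.6060544550418854
t 6.9 pos [ 0.5141 -0.0476  0.0873] x [ 0.661  0.751 -0.   ] y [ 0.751 -0.661 -0.002] z [-0.001  0.001 -1.   ] F [-4.51  3.91  2.58] Ft [-0.05 -5.98 -2.58] open 0.0178 tau1 [-1.610e+00 -4.599e+01 -4.705e+01 -8.600e-01 -1.510e+00 -4.000e-02]
r 0.1251 lever~ -2.2904 push 5.97 tau1 -1.6062485799193382
```

View pics/f_w.png

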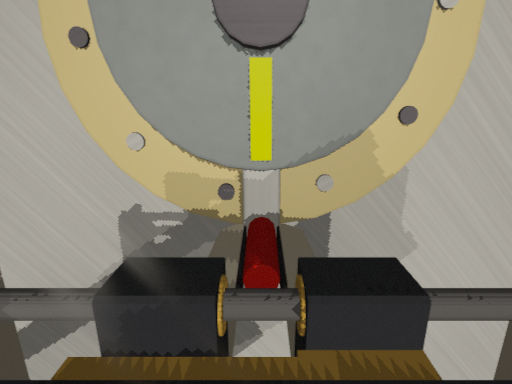

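The handle is gripped, with an opening of about 17.5–18 mm. Joint-1 torque works out to a 5.3 N push, close to the given 5.2 N spring at rest, and it is nearly noise-free, so I'll use it to feel for clicks. All three crests are at least 0.62 rad off, so I can advance in small arc steps.

```bash
cat > m.py <<'E'
from h import *
PIV=np.array([.5965,.0465]); TH0=-2.2905
s=robot.read_state(); M=R.from_rotvec(s["orientation"]).as_matrix()
p=s["tool_pos"][:2]; r=p-PIV; th=np.arctan2(r[1],r[0]); t=np.array([-np.sin(th),np.cos(th)])
tq=np.arctan2(-M[1,0],-M[0,0])
arm=p[0]*t[1]-p[1]*t[0]; f=s["joint_torque"][0]/arm
Ft=M.T@s["force"]
line="t %.2f r %.4f z %.4f lever %.4f toolturn %.4f pushJ %.2f pushF %.2f Fx %.2f Fz %.2f op %.4f"%(s["t"],np.hypot(*r),s["tool_pos"][2],th-TH0,tq-TH0,f,-s["force"][:2]@t,Ft[0],Ft[2],s["opening"])
print(line); open("log.txt","a").write(line+"\n")
E
python3 m.py
```

```text
t 6.90 r 0.1251 z 0.0873 lever 0.0001 toolturn -0.0021 pushJ 5.30 pushF 5.97 Fx -0.05 Fz -2.58 op 0.0178
```

send_rows(targets=[[-1, [0.03, 2.6, 0], -0.02], [-1, [0.03, 2.6, 0], -0.02], [-1, [0, 0, 0], 0]])

```text
t: 7.2
tool_pos: [0.5183, -0.0511, 0.0873]
orientation: [-2.835, -1.351, 0.001]
force: [-3.5, 4.5, 2.7]
opening: 0.0175
```

```bash
python3 m.py
```

```text
t 7.20 r 0.1251 z 0.0873 lever 0.0439 toolturn 0.0381 pushJ 6.64 pushF 5.58 Fx 1.26 Fz -2.67 op 0.0175
```

send_rows(targets=[[-1, [0.03, 2.6, 0], -0.02], [-1, [0.03, 2.6, 0], -0.02], [-1, [0, 0, 0], 0]])

```text
t: 7.5
tool_pos: [0.5224, -0.0542, 0.0874]
orientation: [-2.808, -1.407, 0.001]
force: [-3.7, 3.4, 1.8]
opening: 0.0177
```

```bash
python3 m.py
```

```text
t 7.50 r 0.1251 z 0.0874 lever 0.0856 toolturn 0.0777 pushJ 7.66 pushF 5.00 Fx 0.54 Fz -1.82 op 0.0177
```

Radial friction contaminates the joint-1 estimate, so I'll average several wrist-force readings at each step instead.

```bash
cat > m.py <<'E'
from h import *
PIV=np.array([.5965,.0465]); TH0=-2.2905
A=[]
for i in range(5):
    s=robot.read_state(); M=R.from_rotvec(s["orientation"]).as_matrix()
    A.append(np.r_[M.T@s["force"],s["opening"]])
    if i<4: optics.read_camera("side")
A=np.array(A); m=A.mean(0)
p=s["tool_pos"][:2]; r=p-PIV; th=np.arctan2(r[1],r[0])
tq=np.arctan2(-M[1,0],-M[0,0])
# joint1: tau = p x Fapplied ; Fapplied=-Fext. solve tangential using sensed radial
ax=p[0]*M[1,0]-p[1]*M[0,0]; ay=p[0]*M[1,1]-p[1]*M[0,1]
fJ=-(-s["joint_torque"][0]-ax*m[0])/ay*-1
line="t %.2f r %.4f z %.4f lever %.4f toolturn %.4f push %.2f (sd %.2f) Fx %.2f Fz %.2f tau1 %.3f ax %.3f ay %.3f op %.4f"%(s["t"],np.hypot(*r),s["tool_pos"][2],th-TH0,tq-TH0,-m[1],A[:,1].std(),m[0],m[2],s["joint_torque"][0],ax,ay,m[3])
print(line); open("log.txt","a").write(line+"\n")
E
python3 m.py
```

```text
t 7.70 r 0.1251 z 0.0873 lever 0.0842 toolturn 0.0771 push 5.28 (sd 0.14) Fx 0.82 Fz -1.47 tau1 -1.842 ax 0.451 ay -0.270 op 0.0177
```

send_rows(targets=[[-1, [0.03, 2.6, 0], -0.02], [-1, [0.03, 2.6, 0], -0.02], [-1, [0, 0, 0], 0]])

```text
t: 8.0
tool_pos: [0.5266, -0.0572, 0.0873]
orientation: [-2.779, -1.462, 0.001]
force: [-4.5, 4.5, 1.1]
opening: 0.0177
```

```bash
python3 m.py
```

```text
t 8.20 r 0.1251 z 0.0874 lever 0.1256 toolturn 0.1171 push 5.72 (sd 0.46) Fx 1.23 Fz -1.80 tau1 -1.935 ax 0.466 ay -0.251 op 0.0176
```

send_rows(targets=[[-1, [0.03, 2.6, 0], -0.02], [-1, [0.03, 2.6, 0], -0.02], [-1, [0, 0, 0], 0]])

```text
t: 8.5
tool_pos: [0.5309, -0.06, 0.0873]
orientation: [-2.749, -1.518, 0.001]
force: [-4.1, 4.5, 2.3]
opening: 0.0172
```

```bash
python3 m.py
```

```text
t 8.70 r 0.1251 z 0.0873 lever 0.1668 toolturn 0.1571 push 5.38 (sd 0.38) Fx 1.36 Fz -2.20 tau1 -2.034 ax 0.481 ay -0.232 op 0.0174
```

send_rows(targets=[[-1, [0.2, 2.6, 0], -0.02], [-1, [0.2, 2.6, 0], -0.02], [-1, [0, 0, 0], 0]])

```text
t: 9.0
tool_pos: [0.5354, -0.0627, 0.0873]
orientation: [-2.719, -1.572, 0.002]
force: [-4.9, 3.5, 2.6]
opening: 0.0176
```

```bash
python3 m.py
```

```text
t 9.20 r 0.1251 z 0.0873 lever 0.2084 toolturn 0.1970 push 5.74 (sd 0.26) Fx 0.59 Fz -2.55 tau1 -1.345 ax 0.495 ay -0.213 op 0.0175
```

send_rows(targets=[[-1, [0.1, 2.6, 0], -0.02], [-1, [0.1, 2.6, 0], -0.02], [-1, [0, 0, 0], 0]])

```text
t: 9.5
tool_pos: [0.54, -0.0651, 0.0873]
orientation: [-2.687, -1.626, 0.002]
force: [-4.9, 2.3, 2.8]
opening: 0.0175
```

```bash
python3 m.py
```

```text
t 9.70 r 0.1251 z 0.0873 lever 0.2499 toolturn 0.2370 push 5.31 (sd 0.28) Fx 0.00 Fz -2.72 tau1 -1.122 ax 0.508 ay -0.193 op 0.0176
```

send_rows(targets=[[-1, [0.1, 2.6, 0], -0.02], [-1, [0.1, 2.6, 0], -0.02], [-1, [0, 0, 0], 0]])

```text
t: 10.0
tool_pos: [0.5446, -0.0674, 0.0873]
orientation: [-2.654, -1.68, 0.002]
force: [-5.7, 1.3, 3.4]
opening: 0.0175
```

```bash
python3 m.py
```

```text
t 10.20 r 0.1251 z 0.0874 lever 0.2912 toolturn 0.2770 push 5.77 (sd 0.38) Fx -0.44 Fz -3.20 tau1 -0.933 ax 0.521 ay -0.172 op 0.0176
```

send_rows(targets=[[-1, [0.1, 2.6, 0], -0.02], [-1, [0.1, 2.6, 0], -0.02], [-1, [0, 0, 0], 0]])

```text
t: 10.5
tool_pos: [0.5492, -0.0694, 0.0873]
orientation: [-2.619, -1.732, 0.003]
force: [-6.5, 1.8, 4.1]
opening: 0.0174
```

```bash
python3 m.py
```

```text
t 10.70 r 0.1251 z 0.0874 lever 0.3315 toolturn 0.3170 push 7.22 (sd 0.52) Fx -0.65 Fz -4.05 tau1 -0.799 ax 0.532 ay -0.151 op 0.0175
```

Push is starting to rise at about 0.33 rad, the approach to the first crest.

send_rows(targets=[[-1, [0.0, 2.6, -0.3], -0.02], [-1, [0.0, 2.6, -0.3], -0.02], [-1, [0, 0, 0], 0]])

```text
t: 11.0
tool_pos: [0.5536, -0.0711, 0.0874]
orientation: [-2.583, -1.784, 0.003]
force: [-6.3, 3.3, 1.0]
opening: 0.0177
```

```bash
python3 m.py
```

```text
t 11.20 r 0.1251 z 0.0874 lever 0.3695 toolturn 0.3570 push 7.02 (sd 0.45) Fx 0.61 Fz -1.18 tau1 -1.153 ax 0.543 ay -0.130 op 0.0176
```

send_rows(targets=[[-1, [0.03, 2.6, 0], -0.02], [-1, [0.03, 2.6, 0], -0.02], [-1, [0, 0, 0], 0]])

```text
t: 11.5
tool_pos: [0.5589, -0.0729, 0.0874]
orientation: [-2.547, -1.836, 0.003]
force: [-4.5, 2.2, 0.9]
opening: 0.0177
```

```bash
python3 m.py
```

```text
t 11.70 r 0.1252 z 0.0874 lever 0.4143 toolturn 0.3972 push 4.64 (sd 0.20) Fx 0.72 Fz 0.71 tau1 -1.125 ax 0.553 ay -0.108 op 0.0176
```

send_rows(targets=[[-1, [0.03, 2.6, 0], -0.02], [-1, [0, 0, 0], 0]])

```text
t: 11.9
tool_pos: [0.5617, -0.0738, 0.0874]
orientation: [-2.53, -1.861, 0.001]
force: [-2.7, 2.5, -4.6]
opening: 0.0178
```

```bash
python3 m.py
```

```text
t 12.10 r 0.1252 z 0.0874 lever 0.4381 toolturn 0.4172 push 2.50 (sd 0.98) Fx 1.65 Fz 5.84 tau1 -1.200 ax 0.558 ay -0.097 op 0.0177
```

send_rows(targets=[[-1, [0.03, 2.6, 0], -0.02], [-1, [0, 0, 0], 0]])

```text
t: 12.3
tool_pos: [0.5643, -0.0745, 0.0874]
orientation: [-2.51, -1.888, 0.001]
force: [-2.8, 2.6, -8.7]
opening: 0.0174
```

```bash
python3 m.py
```

```text
t 12.50 r 0.1252 z 0.0874 lever 0.4589 toolturn 0.4376 push 3.58 (sd 0.54) Fx 2.44 Fz 9.60 tau1 -1.593 ax 0.563 ay -0.086 op 0.0177
```

The first click is clear: push fell from 7.0 to 2.5 N between 0.37 and 0.44. A vertical force is building up, though, so I'll check the tilt and relieve it.

send_rows(targets=[[-1, [0.2, 0, 0.5], 0], [-1, [0.2, 0, 0.5], 0], [-1, [0, 0, 0], 0]])

```text
t: 12.8
tool_pos: [0.5648, -0.0746, 0.0874]
orientation: [2.511, 1.887, -0.001]
force: [-4.5, 1.9, -6.8]
opening: 0.0175
```

```bash
python3 m.py; python3 -c "
from h import *
s,M=tool()"
```

```text
t 13.00 r 0.1252 z 0.0874 lever 0.4636 toolturn 0.4376 push 4.88 (sd 0.32) Fx -0.49 Fz 6.97 tau1 -0.412 ax 0.563 ay -0.086 op 0.0177
t 13.0 pos [ 0.5648 -0.0746  0.0874] x [ 0.278  0.96  -0.001] y [ 0.96  -0.278 -0.   ] z [-0. -0. -1.] F [-4.66  0.49 -6.94] Ft [-0.82 -4.61  6.94] open 0.0178 tau1 [ -0.41 -58.7  -52.4    0.1   -1.86   0.17]
```

send_rows(targets=[[-1, [0.03, 2.6, 0.6], -0.02], [-1, [0.03, 2.6, 0.6], -0.02], [-1, [0, 0, 0], 0]])

```text
t: 13.3
tool_pos: [0.5704, -0.076, 0.0874]
orientation: [2.472, 1.937, 0.0]
force: [-7.6, 2.5, 1.6]
opening: 0.0174
```

```bash
python3 m.py
```

```text
t 13.50 r 0.1253 z 0.0874 lever 0.5090 toolturn 0.4777 push 7.92 (sd 0.34) Fx 0.19 Fz -0.67 tau1 -0.720 ax 0.572 ay -0.063 op 0.0175
```

send_rows(targets=[[-1, [0.03, 2.6, 0.2], -0.02], [-1, [0.03, 2.6, 0.2], -0.02], [-1, [0, 0, 0], 0]])

```text
t: 13.8
tool_pos: [0.5756, -0.0771, 0.0874]
orientation: [2.432, 1.986, 0.001]
force: [-8.9, 2.4, 1.9]
opening: 0.018
```

```bash
python3 m.py
```

```text
t 14.00 r 0.1253 z 0.0874 lever 0.5515 toolturn 0.5178 push 9.30 (sd 0.16) Fx 1.00 Fz -2.37 tau1 -1.048 ax 0.579 ay -0.040 op 0.0178
```

send_rows(targets=[[-1, [0.1, 2.6, 0], -0.02], [-1, [0, 0, 0], 0]])

```text
t: 14.2
tool_pos: [0.5781, -0.0775, 0.0874]
orientation: [2.413, 2.011, 0.001]
force: [-8.8, 3.0, 3.2]
opening: 0.0177
```

```bash
python3 m.py
```

```text
t 14.40 r 0.1254 z 0.0874 lever 0.5720 toolturn 0.5378 push 8.73 (sd 0.35) Fx 0.95 Fz -2.94 tau1 -1.019 ax 0.583 ay -0.028 op 0.0175
```

send_rows(targets=[[-1, [0.1, 2.6, 0], -0.02], [-1, [0, 0, 0], 0]])

```text
t: 14.6
tool_pos: [0.5807, -0.0779, 0.0873]
orientation: [2.392, 2.035, 0.001]
force: [-8.7, 2.1, 3.3]
opening: 0.0175
```

```bash
python3 m.py
```

```text
t 14.80 r 0.1254 z 0.0874 lever 0.5932 toolturn 0.5578 push 8.84 (sd 0.14) Fx 0.81 Fz -2.81 tau1 -1.007 ax 0.586 ay -0.017 op 0.0175
```

send_rows(targets=[[-1, [0.05, 2.6, 0], -0.02], [-1, [0, 0, 0], 0]])

```text
t: 15.0
tool_pos: [0.5835, -0.0782, 0.0874]
orientation: [2.371, 2.058, 0.001]
force: [-7.0, 2.2, 1.7]
opening: 0.0175
```

```bash
python3 m.py
```

```text
t 15.20 r 0.1254 z 0.0874 lever 0.6160 toolturn 0.5779 push 6.96 (sd 0.20) Fx 1.58 Fz -1.63 tau1 -1.177 ax 0.589 ay -0.005 op 0.0176
```

send_rows(targets=[[-1, [0.05, 2.6, 0], -0.02], [-1, [0, 0, 0], 0]])

```text
t: 15.4
tool_pos: [0.5864, -0.0785, 0.0874]
orientation: [2.35, 2.082, 0.002]
force: [-4.1, 3.0, -0.1]
opening: 0.0176
```

```bash
python3 m.py
```

```text
t 15.60 r 0.1254 z 0.0874 lever 0.6393 toolturn 0.5980 push 4.79 (sd 0.26) Fx 1.84 Fz -0.35 tau1 -1.405 ax 0.592 ay 0.007 op 0.0175
```

The second crest was at about 0.60, 0.21 after the first at about 0.39. I expect the third at about 0.81, with the notch at about 0.88.

send_rows(targets=[[-1, [0.3, 2.6, 0], -0.02], [-1, [0.1, 2.6, 0], -0.02], [-1, [0, 0, 0], 0]])

```text
t: 15.9
tool_pos: [0.5913, -0.0789, 0.0874]
orientation: [2.308, 2.128, 0.001]
force: [-7.9, 1.9, 2.0]
opening: 0.0179
```

```bash
python3 m.py
```

```text
t 16.10 r 0.1255 z 0.0873 lever 0.6772 toolturn 0.6378 push 7.37 (sd 0.60) Fx 1.48 Fz -1.80 tau1 -0.748 ax 0.596 ay 0.030 op 0.0177
```

send_rows(targets=[[-1, [0.1, 2.6, 0], -0.02], [-1, [0.1, 2.6, 0], -0.02], [-1, [0, 0, 0], 0]])

```text
t: 16.4
tool_pos: [0.5963, -0.0791, 0.0874]
orientation: [2.266, 2.174, 0.0]
force: [-8.7, 0.8, 3.6]
opening: 0.0176
```

```bash
python3 m.py
```

```text
t 16.60 r 0.1256 z 0.0874 lever 0.7170 toolturn 0.6778 push 8.96 (sd 0.63) Fx 1.28 Fz -2.75 tau1 -0.639 ax 0.599 ay 0.054 op 0.0175
```

send_rows(targets=[[-1, [0.05, 2.6, 0], -0.02], [-1, [0.05, 2.6, 0], -0.02], [-1, [0, 0, 0], 0]])

```text
t: 16.9
tool_pos: [0.6013, -0.079, 0.0874]
orientation: [2.222, 2.219, -0.0]
force: [-9.5, 1.4, 3.3]
opening: 0.0177
```

```bash
python3 m.py
```

```text
t 17.10 r 0.1256 z 0.0874 lever 0.7576 toolturn 0.7178 push 9.11 (sd 0.27) Fx 2.25 Fz -3.10 tau1 -0.833 ax 0.601 ay 0.078 op 0.0176
```

send_rows(targets=[[-1, [0.2, 2.6, 0], -0.02], [-1, [0.2, 1.3, 0], -0.01], [-1, [0, 0, 0], 0]])

```text
t: 17.4
tool_pos: [0.6052, -0.0789, 0.0874]
orientation: [2.189, 2.252, -0.001]
force: [-10.8, 1.1, 3.6]
opening: 0.0178
```

```bash
python3 m.py
```

```text
t 17.60 r 0.1257 z 0.0874 lever 0.7883 toolturn 0.7478 push 9.69 (sd 0.56) Fx 1.55 Fz -3.06 tau1 -0.180 ax 0.603 ay 0.096 op 0.0177
```

send_rows(targets=[[-1, [0.1, 2.6, 0], -0.02], [-1, [0, 0, 0], 0]])

```text
t: 17.8
tool_pos: [0.608, -0.0787, 0.0874]
orientation: [2.166, 2.274, -0.0]
force: [-9.2, 2.4, 3.5]
opening: 0.0175
```

```bash
python3 m.py
```

```text
t 18.00 r 0.1257 z 0.0874 lever 0.8104 toolturn 0.7677 push 8.63 (sd 0.49) Fx 1.75 Fz -2.51 tau1 -0.308 ax 0.603 ay 0.108 op 0.0176
```

send_rows(targets=[[-1, [0.1, 2.6, 0], -0.02], [-1, [0, 0, 0], 0]])

```text
t: 18.2
tool_pos: [0.611, -0.0785, 0.0874]
orientation: [2.142, 2.295, 0.001]
force: [-5.5, 1.4, 0.3]
opening: 0.0178
```

```bash
python3 m.py
```

```text
t 18.40 r 0.1258 z 0.0874 lever 0.8350 toolturn 0.7877 push 5.61 (sd 0.43) Fx 1.56 Fz 0.03 tau1 -0.426 ax 0.604 ay 0.120 op 0.0175
```

The third click is under way, with its crest at about 0.80. About 5 mm more reaches the notch.

send_rows(targets=[[-1, [0.1, 2.6, 0], -0.02], [-1, [0, 0, 0], 0]])

```text
t: 18.6
tool_pos: [0.6138, -0.0782, 0.0874]
orientation: [2.119, 2.316, 0.001]
force: [-5.1, 1.8, 0.1]
opening: 0.0175
```

```bash
python3 m.py
```

```text
t 18.80 r 0.1259 z 0.0874 lever 0.8575 toolturn 0.8076 push 5.05 (sd 0.42) Fx 1.17 Fz -2.68 tau1 0.022 ax 0.605 ay 0.132 op 0.0176
```

send_rows(targets=[[-1, [0.1, 2.0, 0], -0.015], [-1, [0, 0, 0], 0], [-1, [0, 0, 0], 0]])

```text
t: 19.1
tool_pos: [0.6156, -0.078, 0.0873]
orientation: [2.103, 2.331, 0.001]
force: [-6.2, 0.2, 6.0]
opening: 0.0175
```

```bash
python3 m.py; python3 - <<'E'
from h import *
for n in ["top","wrist"]:
    d=optics.read_camera(n); cv2.imwrite(f"pics/z_{n}.png",d["color"][:,:,::-1])
    if n=="top":
        for o in ["bin","carton","hub","jar"]: print(o,[(r["confidence"],r["point"]) for r in optics.cut_out(n,o)][:1])
tool()
E
python3 m.py
```

```text
t 19.30 r 0.1259 z 0.0874 lever 0.8719 toolturn 0.8225 push 5.80 (sd 0.34) Fx 0.73 Fz -6.02 tau1 0.269 ax 0.604 ay 0.141 op 0.0174
bin [(0.97, [107.6, 202.8])]
carton [(0.76, [418.6, 177.6])]
hub [(0.68, [417.3, 260.5])]
jar [(0.87, [417.0, 262.9])]
t 19.6 pos [ 0.6156 -0.0779  0.0873] x [-0.103  0.995 -0.001] y [0.995 0.103 0.002] z [ 0.002 -0.001 -1.   ] F [-6.11  0.01  6.19] Ft [ 0.62 -6.06 -6.21] open 0.0176 tau1 [  0.27 -58.23 -46.68   0.65  -2.29   0.23]
t 19.80 r 0.1259 z 0.0874 lever 0.8719 toolturn 0.8225 push 6.24 (sd 0.41) Fx 0.98 Fz -6.05 tau1 0.267 ax 0.604 ay 0.141 op 0.0176
```

View pics/z_wrist.png

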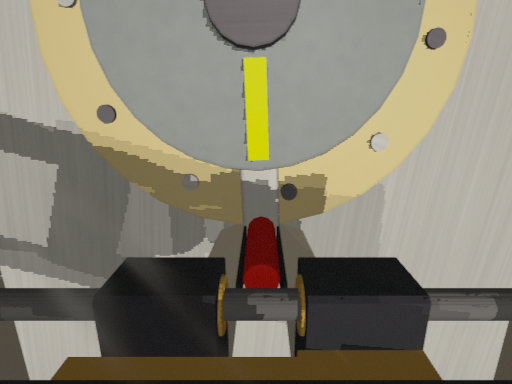

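View pics/z_top.png

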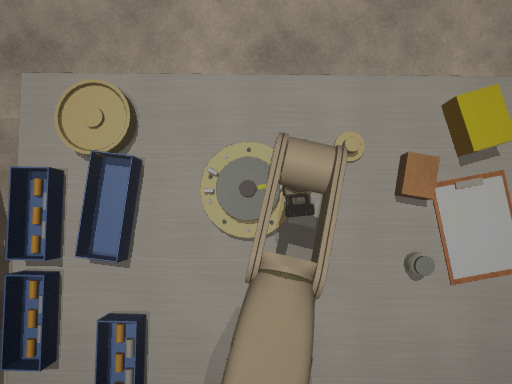

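The wrist view shows the handle still between the pads at (262,255). In the top view the bin, carton, hub (350,145) and jar (420,265) are where they were. The lever reads a steady 0.872, about 0.065 past the third crest. Handing in.

```bash
python3 -c "
from plant import ticket
print(ticket.close_job())"
```

```text
the job is handed in; nothing more can be done
None
```

I gripped the red handle with 25 N and turned the lever counter-clockwise in small arc steps. I stopped in what my readings say is the notch after the third click, and handed the job in still holding it there. The hand-in gives no verdict, so the result rests on these checks:

- **Clicks:** the push rose and then dropped three times. The crests were at about 0.39, 0.60 and 0.80 rad by my estimate, which matches the given 0.20 spacing. My angle scale reads about 4–5% high because the estimated radius is 125–126 mm.
- **Final position:** the lever stood at about 0.872 rad, roughly 0.065 past the third crest and 0.13 short of the expected fourth. The reading did not change over the last 0.5 s before hand-in.
- **Grip:** the fingers held the handle at a 17.5 mm opening, with about 6 N of push.
- **Bystanders:** the final top picture shows the bin, carton, hub and jar where they started. I compared pixels only and did not measure positions.

Two readings disagreed or were off:

- **Hub detection:** in the last picture the network reported the hub at the jar's position. The picture itself shows the hub still at its own spot.
- **Vertical force:** it built up twice. It reached about 10 N after the first click, which I relieved, and stood at about 6 N at the end, well under the limits.

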